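Unstack the pipette-tip racks into their colour trays

TASK

Four pipette-tip racks have been left in two crosswise stacks on the lab bench: take the stacks apart and set each rack upright in the tray of its own colour, lying the same way as the tray and flat on its floor inside the rim. Do not tip any rack over, and leave the white wash bottle and the amber jar where they stand.

Things in the scene. Friction and masses are not known exactly. Their poses are not given: they have to be found in the camera images.
- red_rack_mid (a point): loose pipette-tip rack, red body with a clear lid edged in red and white tips showing through; one closed rigid box 54 mm (own x) by 124 mm (own y, the long way) by 44 mm high (own z, up), 0.11 to 0.22 kg; one of the two LOWER racks, standing on the bench at the start with another rack lying crosswise on top of it. The point is the box's centre, 22 mm above its underside. Best gripped across the 54 mm width. A half turn about z makes no difference.
- blue_rack_mid (a point): loose pipette-tip rack, blue body with a clear lid edged in blue and white tips showing through; one closed rigid box 54 mm (own x) by 124 mm (own y, the long way) by 44 mm high (own z, up), 0.11 to 0.22 kg; one of the two LOWER racks, standing on the bench at the start with another rack lying crosswise on top of it. The point is the box's centre, 22 mm above its underside. Best gripped across the 54 mm width. A half turn about z makes no difference.
- yellow_rack_mid (a point): loose pipette-tip rack, yellow body with a clear lid edged in yellow and white tips showing through; one closed rigid box 54 mm (own x) by 124 mm (own y, the long way) by 44 mm high (own z, up), 0.11 to 0.22 kg; one of the two UPPER racks, lying crosswise on top of the red or the blue rack at the start. The point is the box's centre, 22 mm above its underside. Best gripped across the 54 mm width. A half turn about z makes no difference.
- green_rack_mid (a point): loose pipette-tip rack, green body with a clear lid edged in green and white tips showing through; one closed rigid box 54 mm (own x) by 124 mm (own y, the long way) by 44 mm high (own z, up), 0.11 to 0.22 kg; one of the two UPPER racks, lying crosswise on top of the red or the blue rack at the start. The point is the box's centre, 22 mm above its underside. Best gripped across the 54 mm width. A half turn about z makes no difference.
- red_tray: red shallow open tray with a grey mat, fixed to the bench; outside 84 mm (own x) by 154 mm (own y, the long way). The rim is 5 mm thick and 9 mm above the bench; inside it measures 74 x 144 mm, so a rack has 10 mm to spare all round; the inner floor is 3 mm above the bench. Origin: centre of its underside, on the bench; z up.
- blue_tray: blue shallow open tray with a grey mat, fixed to the bench; outside 84 mm (own x) by 154 mm (own y, the long way). The rim is 5 mm thick and 9 mm above the bench; inside it measures 74 x 144 mm, so a rack has 10 mm to spare all round; the inner floor is 3 mm above the bench. Origin: centre of its underside, on the bench; z up.
- yellow_tray: yellow shallow open tray with a grey mat, fixed to the bench; outside 84 mm (own x) by 154 mm (own y, the long way). The rim is 5 mm thick and 9 mm above the bench; inside it measures 74 x 144 mm, so a rack has 10 mm to spare all round; the inner floor is 3 mm above the bench. Origin: centre of its underside, on the bench; z up.
- green_tray: green shallow open tray with a grey mat, fixed to the bench; outside 84 mm (own x) by 154 mm (own y, the long way). The rim is 5 mm thick and 9 mm above the bench; inside it measures 74 x 144 mm, so a rack has 10 mm to spare all round; the inner floor is 3 mm above the bench. Origin: centre of its underside, on the bench; z up.
- wash_bottle: bystander: white plastic bottle with red cap, 58 mm diameter, 130 mm tall, standing loose at the left (+y) edge of the work; origin at the centre of its underside
- amber_jar: bystander: amber glass jar with black cap, 68 mm diameter, 85 mm tall, standing loose at the right (-y) edge of the work; origin at the centre of its underside
Not all that is in view belongs to the job. Leave any brown or pink look-alike of the red_tray alone.

How it is judged:
By the outcome, as a careful person would: the job done as asked, in the order asked, and still so for the second after the job is handed in, with the robot touching nothing.
It also fails if it takes over 109 s, if anything falls off the work surface, if the arm or the gripper's body presses on something with over 40 N, if the wrist force passes 120 N, or if a joint passes its speed limit or range.

ROBOT

A 6-joint arm with a two-finger parallel gripper is mounted at the origin on the work surface. World frame = base frame: x ahead of the robot, y to its left, z up, the work surface at z = 0. Lengths are in m, angles in degrees, forces in N, time in s.
With the tool pointing down it reaches from about 0.35 to 0.875 m from the base axis. Payload 4.2 kg.
Tool frame: the origin (TCP) lies midway between the tips of the shut fingers; the grasp point (between the pads) lies 19 mm behind it; y points along the fingers, z is the direction in which the jaws open and shut, and the axes are right-handed (so a half turn about y gives the same grasp; the last joint's range is limited). The gripper opens to 87 mm and grips with 3 to 60 N. Pads are 19 mm wide; open, the fingers measure 117 mm over their backs; the gripper's body (75 mm by 190 mm) begins 51 mm behind the grasp point.
Start: joints at [-61.272, 22.042, 0.453, 0, -68.411, -14.817], TCP at [0.15, -0.607, 0.223] pointing down, gripper open.
Joint ranges: [-179.83, 179.83], [-69.29, 118.12], [-61.27, 80.66], [-181.25, 117.63], [-171.15, -9.14], [-177.46, 177.46]. Speed limits (degrees/s): [159.86, 159.86, 180, 180, 180, 180].

INTERFACE

Orientations are given as [roll, pitch, yaw] about the fixed x, y, z axes, in that order (R = Rz(yaw) Ry(pitch) Rx(roll)).
In Python, from workcell import env gives the robot as it stands. The module is installed in compiled form; this text tells all that it offers. Calls block until the motion is done:
- env.goto(position, orientation): joint-space move of the TCP to a pose.
- env.move_straight(position, rotation=None, rate=0.15, force_limit=None): straight line of the TCP; rotation=None keeps the orientation; rate is the mean speed in m/s. With force_limit (N) it stops when the force on the tool has changed by that much, and returns True; else False.
- env.set_joints(angles): joint-space move.
- env.gripper_to(opening, grasp_force=None): opening from 0.0 (shut) to 1.0 (fully open); grasp_force is the grip in N (None keeps the last); returns when the fingers have stopped.
- env.dwell(seconds).
- env.inverse_kinematics(position, orientation): joint angles nearest the present ones, or None.
- env.read_state(): the state.
- env.grab_frame(name): name is "side" or "top"; returns a dict with "image" (400x640x3 uint8, blue, green, red), "fx", "fy", "cx", "cy" (pixels), "D" ([k1, k2, p1, p2, k3] as OpenCV has them; the pictures are not rectified), "position" and "orientation" of the camera in the world. Camera axes: x right, y up, looking along -z (the intrinsics and any distortion apply to the point x, -y, -z); pixel columns grow to the right and rows downward; lengths in m; the calibration is good to about 2 mm. A picture is of the moment at which its call begins. There is no depth.
A pose or a line that the arm cannot do raises env.Unreachable and nothing moves.
- env.close_job(): hands the job in, once; it reports no verdict.
Trained networks look in a picture, given as the dict that the camera call returned (one of the last four; its "shot" number tells which), for a name from the list of things; names that differ only in an ending like _2 or _b are one class to them, and where a whole thing is asked for, a point or a joint stands for the part that bears it (a point fixed in the world has none). Each returns a list of dicts, best first, with "score" (0 to 1); they miss things now and then, are a little off and sometimes report something else, mostly with a low value. They report only what shows in the picture. A call takes as long as a camera call. They do not tell look-alikes from the thing itself.
- env.search_frame(picture, thing): "xyz" ([x, y, z] in m, in world coordinates, good to about 4 mm: the middle of the surface that is visible of it).
- env.trace(picture, thing): "mask" (400x640 bool, what is visible of it).
The state is a dict: "clock": time; "joint_positions": joint angles; "qvel": joint speeds; "joint_torque": joint torques, N m; "position": TCP position; "tool_rot": TCP orientation; "force": force on the tool from outside, world axes, zero at the start; "wrist_torque": the same for the moment, N m; "opening": opening from 0.0 (shut) to 1.0 (fully open).
Only numpy, scipy, OpenCV 4.12 (cv2) and the standard library are available. Lean on these libraries where they do the work, as an engineer would, in place of code of your own. Each camera call takes 0.05 s, during which the arm holds its last target.

## Working session

There is one attempt and no reset: what is moved stays moved. The work goes in short steps, each a Python script; the robot and the scene stay as the last script left them, time stands still between calls to the robot, and variables do not carry over. Pictures are saved under pics/ and viewed, and the job is handed in when it is done.

```bash
mkdir -p pics; python3 - <<'E'
from workcell import env
import cv2
s=env.read_state(); print(s)
for n in("top","side"):
    f=env.grab_frame(n); cv2.imwrite(f"pics/{n}0.png",f["image"])
    print(n,{k:v for k,v in f.items() if k!="image"})
    for t in["red_rack_mid","blue_rack_mid","yellow_rack_mid","green_rack_mid","red_tray","blue_tray","yellow_tray","green_tray","wash_bottle","amber_jar"]:
        print(t,[(round(d["score"],2),[round(float(v),3) for v in d["xyz"]]) for d in env.search_frame(f,t)])
E
```

```text
{'clock': 0.0, 'joint_positions': array([-6.12734154e+01,  2.20899448e+01,  3.78365377e-01, -2.89601581e-02,
       -6.84099855e+01, -1.48165738e+01]), 'qvel': array([-0.04918719,  0.00608851, -0.0941093 , -0.14176617, -0.06008006,
       -0.06237013]), 'joint_torque': array([ 9.86975579e-05, -3.90664566e+01,  1.87405050e+01,  4.21971112e+00,
        1.10343355e-02, -1.68953329e-04]), 'position': array([ 0.15011873, -0.60607596,  0.22145861]), 'tool_rot': array([-8.98755942e+01,  5.07683950e-03,  1.38993314e+01]), 'force': array([-0.21328661, -0.2543591 ,  0.19923219]), 'wrist_torque': array([-0.04534927, -0.0504056 ,  0.02532868]), 'opening': 0.9998906317814026}
top {'fx': 417.13710097252425, 'fy': 417.13710097252425, 'cx': 316.2364019628156, 'cy': 203.37580681259323, 'D': array([-0.02979941,  0.        ,  0.        ,  0.        ,  0.        ]), 'position': array([0.23582862, 0.01583869, 1.42735685]), 'orientation': array([ 9.95534168e+00, -2.75273154e-02, -9.01799708e+01]), 'shot': 1}
red_rack_mid [(0.73, [0.45, 0.015, 0.041])]
blue_rack_mid [(0.92, [0.638, -0.207, 0.042])]
yellow_
[... 809 characters left out ...]
tion': array([ 5.40812849e+01,  6.89836742e-02, -1.52446797e+02]), 'shot': 2}
red_rack_mid [(0.64, [0.442, 0.041, 0.034])]
blue_rack_mid [(0.56, [0.643, -0.182, 0.029])]
yellow_rack_mid [(0.65, [0.646, -0.215, 0.077]), (0.25, [0.64, -0.185, 0.026])]
green_rack_mid [(0.84, [0.44, -0.001, 0.083]), (0.64, [0.509, 0.457, 0.077])]
red_tray [(0.95, [0.337, 0.536, 0.0]), (0.91, [0.435, 0.252, 0.0]), (0.74, [0.273, 0.33, 0.002]), (0.58, [0.704, 0.456, 0.003])]
blue_tray [(0.68, [0.451, -0.24, 0.004])]
yellow_tray [(0.7, [0.692, 0.031, 0.004]), (0.64, [0.507, 0.456, 0.076])]
green_tray [(0.72, [0.645, 0.239, 0.006])]
wash_bottle [(0.59, [0.506, 0.454, 0.076])]
amber_jar [(0.81, [0.5, -0.422, 0.056])]
```

View pics/top0.png

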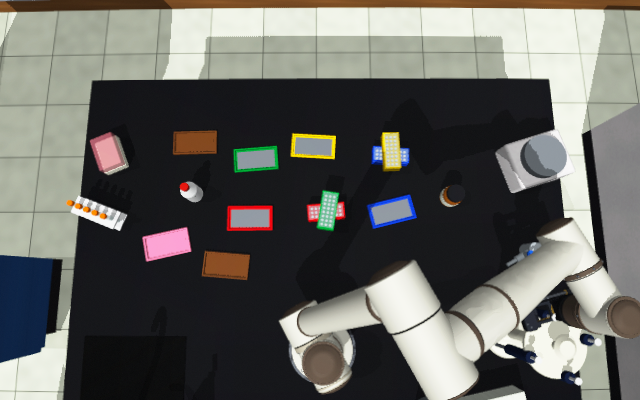

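View pics/side0.png

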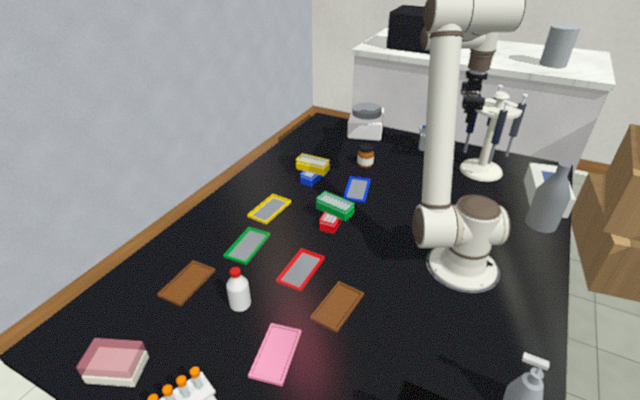

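Top view: the red tray with grey mat is at (249,218). Its look-alikes, pink (167,244) and brown (226,264) and (195,142), have no grey mat, so they are not the one meant. The other trays are green (256,158), yellow (313,146) and blue (392,211). Green lies on red at (327,211), and yellow on blue at (391,153). Next I fit poses to the masks in both views and check an enlarged crop.

```bash
cat > h.py <<'E'
from workcell import env
import numpy as np, cv2
from scipy.spatial.transform import Rotation as R
from scipy.optimize import minimize
def proj(f,P):
    Rm=R.from_euler('xyz',f["orientation"],degrees=True).as_matrix()
    q=(np.asarray(P)-f["position"])@Rm*[1,-1,-1]
    K=np.array([[f["fx"],0,f["cx"]],[0,f["fy"],f["cy"]],[0,0,1.]])
    return cv2.projectPoints(q,np.zeros(3),np.zeros(3),K,np.asarray(f["D"],float))[0][:,0]
def box(p,sx,sy,z0,z1):
    c,s=np.cos(p[2]),np.sin(p[2])
    return np.array([[p[0]+c*a-s*b,p[1]+s*a+c*b,z] for z in(z0,z1) for a in(-sx/2,sx/2) for b in(-sy/2,sy/2)])
SS=4
def render(f,p,dim):
    uv=(proj(f,box(p,*dim))+.5)*SS-.5
    h=cv2.convexHull(np.round(uv*16).astype(np.int32))
    im=np.zeros((400*SS,640*SS),np.uint8); cv2.fillConvexPoly(im,h,255,shift=4)
    return cv2.resize(im,(640,400),interpolation=cv2.INTER_AREA)/255.
def fit(views,guess,dim,yaws=np.radians([0,30,60,90,120,150])):
    """views: list of (frame, mask, ignoremask)"""
    def cost(p):
        c=0
        for f,m,ig in views:
            r=render(f,p,dim); w=~ig if ig is not None else np.ones_like(m)
            c+=(np.abs(r-m)*w).sum()/max(m.sum(),1)
        return c
    best=None
    y0=min(yaws,key=lambda y:cost([*guess[:2],y]))
    for dy in(0,):
        s=np.array([*guess[:2],y0]); sim=s+np.array([[0,0,0],[.012,0,0],[0,.012,0],[0,0,.25]])
        r=minimize(cost,s,method='Nelder-Mead',options=dict(initial_simplex=sim,xatol=1e-4,fatol=1e-4,maxiter=150))
        r=minimize(cost,r.x,method='Nelder-Mead',options=dict(initial_simplex=r.x+np.array([[0,0,0],[.004,0,0],[0,.004,0],[0,0,.08]]),xatol=1e-4,fatol=1e-4,maxiter=100))
    return r.x,r.fun
def mask(f,t,near=None):
    d=env.trace(f,t)
    if not d: return None
    if near is not None:
        uv=proj(f,[near])[0]
        d=sorted(d,key=lambda e:np.hypot(*(np.argwhere(e["mask"]).mean(0)[::-1]-uv)))
    return d[0]["mask"]
TR=(.084,.154,0,.009); UP=(.054,.124,.044,.088); LO=(.054,.124,0,.044); IN=(.054,.124,.003,.047)
E
cat > a.py <<'E'
from h import *
import json
G={"red_tray":(.436,.247,.004,TR),"blue_tray":(.453,-.242,.004,TR),"yellow_tray":(.691,.028,.004,TR),"green_tray":(.645,.235,.004,TR),
"yellow_rack_mid":(.65,-.235,.066,UP),"green_rack_mid":(.443,-.018,.066,UP),"red_rack_mid":(.443,.0,.03,LO),"blue_rack_mid":(.645,-.225,.03,LO)}
F={n:env.grab_frame(n) for n in("top","side")}
M={}
for t,g in G.items():
    for n,f in F.items(): M[t,n]=mask(f,t,g[:3])
out={}
for t,g in G.items():
    o={"red_rack_mid":"green_rack_mid","blue_rack_mid":"yellow_rack_mid"}.get(t)
    r={}
    for nm,vs in(("both",("top","side")),("top",("top",)),("side",("side",))):
        V=[(F[n],M[t,n],cv2.dilate(M[o,n].astype(np.uint8),np.ones((3,3)))>0 if o else None) for n in vs if M[t,n] is not None]
        p,c=fit(V,g[:2],g[3]); r[nm]=p
        print(t,nm,np.round([p[0],p[1],np.degrees(p[2])],4),round(c,3))
    out[t]=list(r["both"])
json.dump(out,open("poses.json","w"))
im=F["top"]["image"].copy(); im=cv2.resize(im[120:290,150:450],None,fx=2.6,fy=2.6,interpolation=cv2.INTER_CUBIC)
for t,p in out.items():
    h=cv2.convexHull(proj(F["top"],box(p,*G[t][3])).astype(np.float32))
    cv2.polylines(im,[np.int32((h+.5-[150,120])*2.6)],True,(255,255,0),1)
cv2.imwrite("pics/fit.png",im)
E
python3 a.py
```

```text
red_tray both [0.435  0.2438 0.3376] 0.097
red_tray top [ 0.4352  0.2429 -0.1058] 0.026
red_tray side [0.4344 0.245  1.2167] 0.055
blue_tray both [ 0.4559 -0.2446 13.1713] 0.11
blue_tray top [ 0.4556 -0.2452 13.0811] 0.06
blue_tray side [ 0.4559 -0.2439 13.4262] 0.048
yellow_tray both [ 0.6924  0.0255 -2.954 ] 0.102
yellow_tray top [ 0.6931  0.0242 -2.6972] 0.043
yellow_tray side [ 0.6915  0.0269 -3.0737] 0.045
green_tray both [0.6464 0.228  5.33  ] 0.139
green_tray top [0.6468 0.2273 4.6615] 0.054
green_tray side [0.6453 0.2303 5.0581] 0.07
yellow_rack_mid both [ 0.6545 -0.2398 90.6107] 1.75
yellow_rack_mid top [ 0.6547 -0.2397 90.243 ] 0.061
yellow_rack_mid side [  3.5538  -3.9805 -17.1497] 1.0
green_rack_mid both [ 4.49700e-01 -2.34000e-02  8.02807e+01] 0.153
green_rack_mid top [ 4.50100e-01 -2.34000e-02  8.07244e+01] 0.07
green_rack_mid side [ 4.4980e-01 -2.4400e-02  7.9021e+01] 0.081
red_rack_mid both [ 0.4525 -0.018   4.8802] 0.155
red_rack_mid top [ 4.532000e-01 -1.820000e-02  1.839679e+02] 0.091
red_rack_mid side [ 0.4542 -0.0182  8.0366] 0.045
blue_rack_mid both [ 0.6509 -0.2416 -1.9731] 1.037
blue_rack_mid top [ 0.6498 -0.2438 -4.0629] 0.11
blue_rack_mid side [ 0.6501 -0.2241  8.5117] 0.785
```

View pics/fit.png

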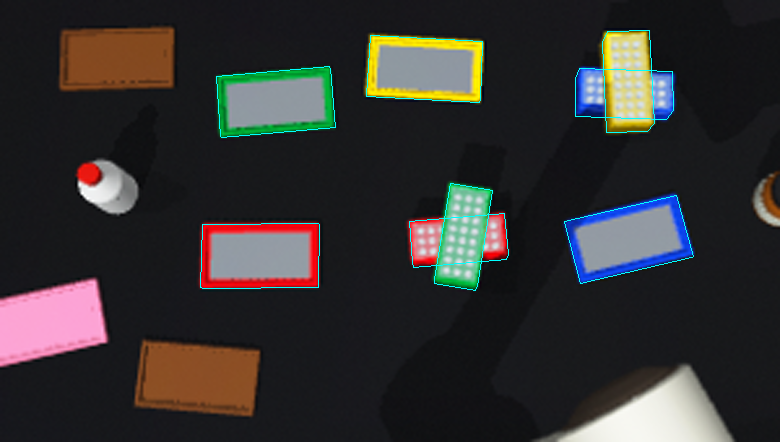

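The overlays agree with the picture: the red tray is the grey-matted one, and all outlines sit well. I'll start with the yellow rack.

```bash
cat >> h.py <<'E'
H=.19
def tyaw(p,th):
    # jaw axis along own x (th rad); pick the half turn with least |j6|
    j1=np.degrees(np.arctan2(p[1],p[0])); y=np.degrees(th)-90
    return min((y+180*k for k in range(-3,4)),key=lambda v:abs(v-90-j1))
def st(msg):
    s=env.read_state(); print(msg,"t=%.1f"%s["clock"],"pos",np.round(s["position"],4),"F",np.round(s["force"],1),"open %.3f"%s["opening"])
def pick(p,under,g=30):
    o=[-90,0,tyaw(p,p[2])]
    env.gripper_to(1.0)
    env.goto([p[0],p[1],H],o)
    env.move_straight([p[0],p[1],under+.012],rate=.12,force_limit=15); st("down")
    env.gripper_to(0.0,g); st("closed")
    env.move_straight([p[0],p[1],H],rate=.15); st("lifted")
def place(p):
    o=[-90,0,tyaw(p,p[2])]
    env.goto([p[0],p[1],H],o); st("over")
    env.move_straight([p[0],p[1],.027],rate=.15)
    print("contact",env.move_straight([p[0],p[1],.011],rate=.03,force_limit=5)); st("placed")
    env.gripper_to(0.9); env.move_straight([p[0],p[1],H],rate=.2); st("up")
def snap(n):
    F={}
    for k in("top","side"):
        F[k]=env.grab_frame(k); cv2.imwrite(f"pics/{n}_{k}.png",F[k]["image"])
    return F
E
python3 - <<'E'
from h import *
import json
P=json.load(open("poses.json")); 
y=P["yellow_rack_mid"]; pick([.6547,-.2397,np.radians(90.4)],.044)
snap("y_lift"); 
E
```

```text
down t=5.7 pos [ 0.6554 -0.2399  0.057 ] F [ 0.5 -0.4 -0. ] open 0.997
closed t=6.4 pos [ 0.6549 -0.2395  0.0562] F [0.7 1.7 1.4] open 0.618
lifted t=7.4 pos [ 0.6539 -0.2394  0.1884] F [-0.2  0.1 -2.7] open 0.618
```

```bash
python3 -c "
import cv2,numpy as np
a=cv2.imread('pics/y_lift_top.png')[80:300,200:500];b=cv2.imread('pics/y_lift_side.png')[80:300,200:500]
cv2.imwrite('pics/yl.png',cv2.resize(np.hstack([a,b]),(800,293)))"
```

```text
(no output)
```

View pics/yl.png

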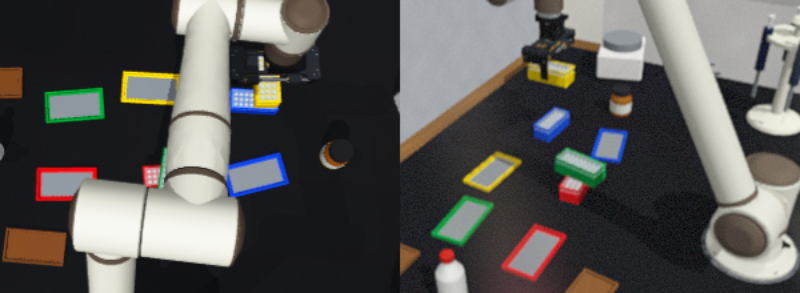

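The yellow rack is held level and clear, and the blue rack stands free beneath it. Next I place yellow, then pick green.

```bash
python3 - <<'E'
from h import *
place([.6926,.0253,np.radians(-2.9)])
pick([.4499,-.0236,np.radians(80.3)],.044)
snap("g_lift")
E
python3 -c "
import cv2,numpy as np
a=cv2.imread('pics/g_lift_top.png')[80:300,200:500];b=cv2.imread('pics/g_lift_side.png')[80:300,200:500]
cv2.imwrite('pics/gl.png',cv2.resize(np.hstack([a,b]),(800,293)))"
```

```text
over t=8.6 pos [0.6924 0.0246 0.1896] F [-0.2 -0.7 -0.6] open 0.618
contact True
placed t=10.2 pos [0.6928 0.0254 0.015 ] F [-1.4  0.   2.6] open 0.615
up t=12.0 pos [0.6917 0.0253 0.1884] F [ 0.4 -0.  -0.5] open 0.901
down t=15.1 pos [ 0.4505 -0.0234  0.0565] F [ 0.2 -0.4 -0. ] open 0.999
closed t=15.7 pos [ 0.4502 -0.0235  0.0561] F [-0.9  0.3  1.6] open 0.619
lifted t=16.8 pos [ 0.449  -0.0238  0.1889] F [-0.2 -0.4 -2.4] open 0.619
```

View pics/gl.png

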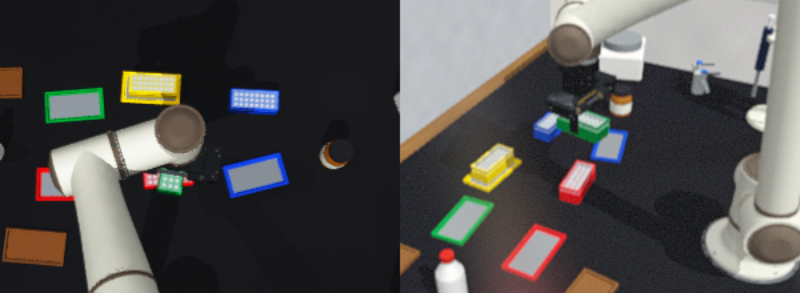

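Yellow sits inside its tray. Next I place green, then refit the two lower racks with the arm out of the way.

```bash
cat > c.py <<'E'
from h import *
import sys
G={"red":[(.4525,-.018),LO],"blue":[(.65,-.243),LO],"yellow":[(.6926,.0253),IN],"green":[(.6464,.228),IN]}
def check(n,names,dims=None):
    F=snap(n); im={k:F[k]["image"].copy() for k in F}; res={}
    for c in names:
        g,dim=G[c]; 
        if dims: g,dim=dims[c]
        for vs in(("top",),("side",),("top","side")):
            V=[(F[k],mask(F[k],c+"_rack_mid",(*g,.03)),None) for k in vs]
            if any(v[1] is None for v in V): print(c,vs,"none"); continue
            p,e=fit(V,g,dim); print(c,vs,np.round([p[0],p[1],(np.degrees(p[2])+90)%180-90],4),round(e,3))
            res.setdefault(c,{})[vs]=p
    print("jar/bottle",[np.round(d["xyz"],3) for t in("amber_jar","wash_bottle") for d in env.search_frame(F["top"],t)[:1]])
    return res
E
python3 - <<'E'
from h import *
place([.6464,.2277,np.radians(5)])
env.set_joints([-61.272, 22.042, 0.453, 0, -68.411, -14.817])
from c import check
check("mid",["red","blue","yellow","green"]); st("")
E
python3 -c "
import cv2,numpy as np
a=cv2.imread('pics/mid_top.png')[100:300,200:500];b=cv2.imread('pics/mid_side.png')[100:300,200:500]
cv2.imwrite('pics/md.png',cv2.resize(np.vstack([a,b]),(450*1,600)))"
```

```text
over t=18.3 pos [0.6461 0.2271 0.1897] F [-0.5 -0.  -1.6] open 0.616
contact True
placed t=20.0 pos [0.6465 0.2278 0.015 ] F [ 0.7 -0.4  3.4] open 0.618
up t=21.7 pos [0.6455 0.2274 0.1884] F [-1.  -0.1  0.3] open 0.901
red ('top',) [ 0.4532 -0.0169  4.9213] 0.055
red ('side',) [ 0.4522 -0.0191  9.2279] 0.154
red ('top', 'side') [ 0.4531 -0.0176  6.8715] 0.238
blue ('top',) [ 0.6505 -0.2446 -3.0042] 0.047
blue ('side',) [ 0.6515 -0.2398 -0.0091] 0.129
blue ('top', 'side') [ 0.6514 -0.2438 -2.8637] 0.196
yellow ('top',) [ 0.6957  0.0202 -5.1317] 0.194
yellow ('side',) [ 0.6935  0.0197 -3.5419] 0.053
yellow ('top', 'side') [ 0.6938  0.0193 -3.6068] 0.251
green ('top',) [0.6479 0.2259 6.3935] 0.106
green ('side',) [0.6455 0.2283 7.1818] 0.074
green ('top', 'side') [0.647  0.2263 7.2018] 0.193
jar/bottle [array([ 0.499, -0.431,  0.086]), array([0.511, 0.431, 0.091])]
 t=26.1 pos [ 0.1503 -0.6067  0.2226] F [ 0.4 -0.   1.1] open 0.904
```

View pics/md.png

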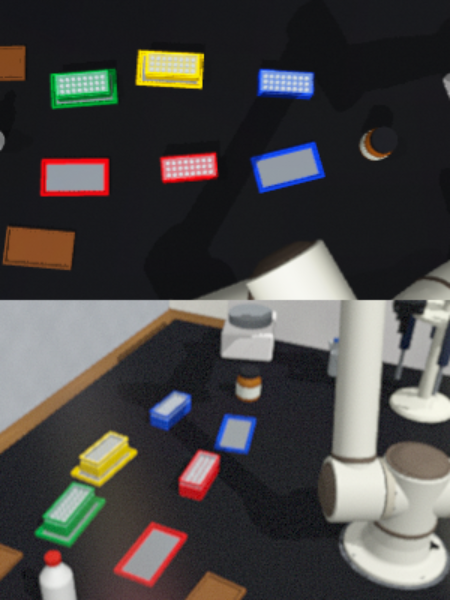

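Yellow and green sit in their trays. Red and blue stand free at the fitted poses, so I move both.

```bash
python3 - <<'E'
from h import *
pick([.4531,-.0175,np.radians(5.5)],0)
place([.4352,.2435,np.radians(.2)])
pick([.651,-.244,np.radians(-2.9)],0)
place([.4558,-.2448,np.radians(13.2)])
env.set_joints([-61.272, 22.042, 0.453, 0, -68.411, -14.817])
import c
c.G.update(red=[(.4352,.2435),IN],blue=[(.4558,-.2448),IN])
c.check("end",["red","blue","yellow","green"]); st("")
E
python3 -c "
import cv2,numpy as np
a=cv2.imread('pics/end_top.png')[125:235,220:430];b=cv2.imread('pics/end_side.png')[150:300,215:380]
cv2.imwrite('pics/e1.png',cv2.resize(a,None,fx=3.8,fy=3.8,interpolation=cv2.INTER_CUBIC));cv2.imwrite('pics/e2.png',cv2.resize(b,None,fx=4,fy=4,interpolation=cv2.INTER_CUBIC))"
```

```text
down t=30.6 pos [ 0.4535 -0.0174  0.0125] F [ 0.4 -0.5  0.1] open 0.997
closed t=31.3 pos [ 0.4529 -0.0176  0.012 ] F [-1.1  0.6  1.6] open 0.620
lifted t=32.6 pos [ 0.4524 -0.0176  0.189 ] F [ 0.6 -0.3 -2. ] open 0.618
over t=33.6 pos [0.435  0.2427 0.1896] F [-0.1 -0.5 -1.6] open 0.622
contact True
placed t=35.3 pos [0.4353 0.2437 0.0146] F [0.1 0.1 3.1] open 0.621
up t=37.1 pos [0.4345 0.2429 0.1888] F [ 0.2 -0.9 -0.7] open 0.902
down t=41.1 pos [ 0.6516 -0.2441  0.013 ] F [-0.  -0.3  0. ] open 1.001
closed t=41.8 pos [ 0.6506 -0.244   0.012 ] F [-1.4  0.4  1.7] open 0.619
lifted t=43.1 pos [ 0.6503 -0.2438  0.1886] F [-0.5  0.  -2.4] open 0.616
over t=44.0 pos [ 0.4562 -0.245   0.1903] F [ 1.2  0.2 -1.7] open 0.618
contact True
placed t=45.6 pos [ 0.456  -0.2449  0.0146] F [-0.   0.6  3.7] open 0.615
up t=47.4 pos [ 0.4549 -0.2445  0.1888] F [ 0.3  0.2 -0.7] open 0.898
red ('top',) [ 0.4357  0.2443 -5.3688] 0.234
red ('side',) [0.4355 0.2453 0.9584] 0.043
red ('top', 'side') [ 0.4359  0.2451 -0.1892] 0.285
blue ('top',) [ 0.4562 -0.2443 13.3818] 0.062
blue ('side',) [ 0.4539 -0.2391 13.0516] 0.098
blue ('top', 'side') [ 0.4554 -0.2427 13.0168] 0.178
yellow ('top',) [ 0.6939  0.0199 -2.9858] 0.056
yellow ('side',) [ 0.6937  0.0213 -0.4508] 0.076
yellow ('top', 'side') [ 0.6931  0.0199 -0.8866] 0.145
green ('top',) [0.6476 0.2275 4.3992] 0.051
green ('side',) [0.6465 0.2262 5.9773] 0.044
green ('top', 'side') [0.6469 0.2266 5.5377] 0.107
jar/bottle [array([ 0.499, -0.433,  0.085]), array([0.514, 0.427, 0.09 ])]
 t=50.1 pos [ 0.1502 -0.6067  0.2225] F [ 0.2 -0.4 -0.6] open 0.901
```

View pics/e1.png

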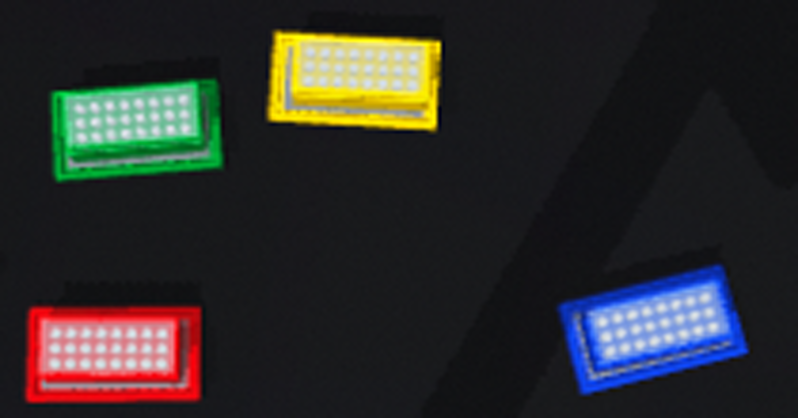

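View pics/e2.png

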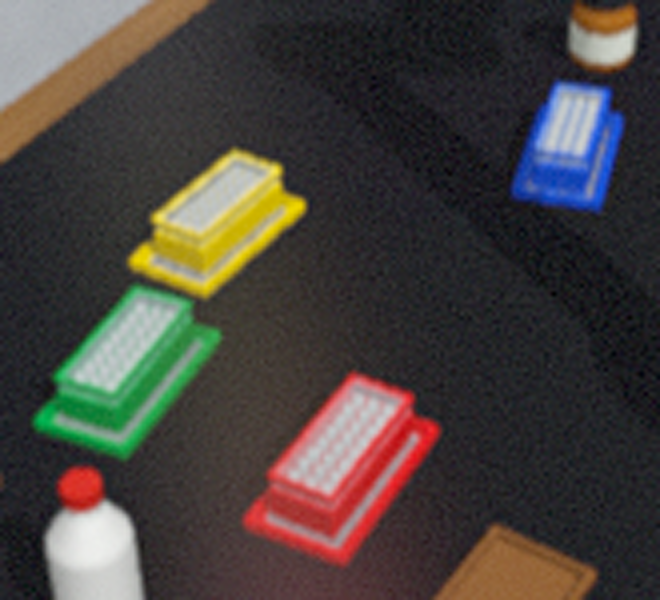

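All four racks lie flat inside the trays of their own colours. In the top crop, yellow sits about 5 mm off-centre to the right but clear of the rim. The bottle and jar have not moved, so I'm handing the job in.

```bash
python3 -c "
from workcell import env
print(env.close_job(), env.read_state()['clock'])"
```

```text
the job is handed in; nothing more can be done
the job is handed in; nothing more can be done
```

All four racks are upright in the trays of their own colours. I lifted yellow off blue and green off red first, then moved red and blue after measuring them again. I handed the job in at about 50 s of the 109 s allowed, with the arm parked clear.

**Last checks:**
- **Position:** The final fits put red, blue and green within about 3 mm of their tray centres. Yellow sits about 5–6 mm off lengthwise, with about 4 mm left to the rim.
- **Flat on the floor:** Each rack touched down at the height expected for the tray floor, and the enlarged views from both cameras show them flat and inside the rims.
- **Alignment:** Most fits match the tray direction to within about 2–3°. One disagreed: the top-only fit of red read 5° off, with a poor mask (error 0.23). The side view and the enlarged top picture both show it aligned.
- **Bottle and jar:** They read at their starting positions to within about 4 mm, which is the detector's accuracy.

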